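# Continuity check on a bench power unit

### The arm

A 6-joint arm with a two-finger parallel gripper is mounted at the origin on the work surface. World frame = base frame: x ahead of the robot, y to its left, z up, the work surface at z = 0. Lengths are in m, angles in degrees, forces in N, time in s.
With the tool pointing down it reaches from about 0.35 to 0.95 m from the base axis. Payload 17.4 kg.
Tool frame: the origin (TCP) lies where the fingers leave the gripper's body, on its centre line; the fingertips stand 84 mm ahead of it and the grasp point (between the pads) lies 65 mm ahead of it; z points along the fingers, y is the line along which they close (so a half turn about z gives the same grasp; the last joint's range is limited). The gripper opens to 93 mm and grips with 3 to 60 N. Pads are 15 mm wide; open, the fingers measure 128 mm over their backs; the gripper's body (75 mm by 188 mm) begins 65 mm behind the grasp point.
Start: joints at [75.069, 6.646, 82.598, -0, 90.757, -2.166], TCP at [0.149, 0.658, 0.303] pointing down, gripper open.
Joint ranges: [-162.19, 162.19], [-47.58, 125.68], [4.15, 143.07], [-65.23, 245.23], [0.69, 171.88], [-170.13, 170.13]. Speed limits (degrees/s): [108.29, 108.29, 127.2, 180, 180, 180].

### API

Orientations are given as a 3x3 rotation matrix whose columns are the frame's x, y, z axes.
In Python, from workcell import bot, optics gives the robot as it stands.
- The arm moves only by the tool send_rows, never from a script. Its argument "rows" is a list that holds one entry, the list of rows, each a list of 7 numbers: the turn, a rotation vector about the tool's x, y, z in degrees, then the shift along the tool's x, y, z in cm, then the opening, from 0 (shut) to 1 (fully open). A call has 1 to 12 rows; each row shifts and turns the commanded pose from where the row before left it, along the tool's axes as they then stand; what a row does not reach is not made up. A row lasts 1/8 s, in which the tool goes at most 62.5 mm and 10.7 degrees, less where a joint would pass 70% of its speed; a pose out of reach is approached as far as the arm can. A call is refused whole if a number of a shift passes 6.25 or a number of a turn 10.7, either way. A call with a gripper value outside its range is refused whole. The fingers move at their own pace and stop on an object; the grip force is fixed at half the most. Time passes only in rows, so rows that do not move let the fingers close. It gives the time, the measured TCP pose, the force, the opening and the grip force at its end, in the units of the state.
- bot.get_obs(): the state, without advancing time (a new reading comes with each control period).
- optics.read_camera(name): name is "scene" or "side" or "wrist"; returns a dict with "frame" (480x640x3 uint8, red, green, blue), "vfov" (degrees; the focal length in pixels is half the picture's height over the tangent of half this angle, whatever the lens; pixels are square), "cx", "cy" (the principal point, pixels), "k1" (the pictures are not rectified: a ray, as slopes to the right and down, at radius r is drawn at 1 + k1 r^2 times it, then the intrinsics apply), "world_from_camera" (4x4, takes a point from camera to world coordinates); the wrist camera has in their place "hand_eye" (4x4, takes a point from camera to tool coordinates, whose origin is the TCP and whose axes are the flange's). Camera axes: x right, y down, z forward; pixel columns grow to the right and rows downward; lengths in m; the calibration is good to about 2 mm. A picture is of the moment at which its call begins: read the wrist's pose just before it. There is no depth.
- bot.job_done(): hands the job in; it is judged then, once.
The state is a dict: "clock": time; "qpos": joint angles; "joint_vel": joint speeds; "joint_torque": joint torques, N m; "tool_pos": TCP position; "tool_rot": TCP orientation; "force": force on the tool from outside, world axes, zero at the start; "moment": the same for the moment, N m; "width": finger opening in m; "gripper_force": force on a finger pad.
Only numpy, scipy, OpenCV 4.12 (cv2) and the standard library are available. Lean on these libraries where they do the work, as an engineer would, in place of code of your own. Each camera call takes 0.05 s, during which the arm holds its last target. There are 200 camera calls.

### The job

Take the tester probe from its stand and, holding it, press its sprung tip squarely on the top of three points of the power unit in turn, first the earth stud at the end, then the square terminal under the carrying handle, then the tall round terminal; at each, stay about half a second with the tip pushed in a few millimetres, never all the way. Keep the probe off the wing nut, do not disturb the other things on the bench, and stand the probe back upright in its stand with the flange down on the plate.

Things in the scene. Friction and masses are not known exactly. Their poses are not given: they have to be found in the camera images.
- probe: cordless tester probe, upright in its stand, 0.12 kg. Origin: centre of the underside of its round flange, z up along it. Flange 40 mm across, z 0 to 6 mm; above it a black handle 22 mm square, sides along x and y, z 6 to 80 mm; below it a round stem 10 mm across to z = -60 mm, then a brass tip rod 6 mm across, its round end at z = -85 mm
- tip (a point): the very end of the probe's brass tip; z runs up along the probe
- probe_tip (a joint): how far the sprung brass tip is pushed up into the stem (m): 0 = fully out, 0.012 = fully in; it starts to give at about 1.5 N and takes about 0.7 N more per mm
- stand: fixed probe stand: base 100 x 110 mm, two cheeks (y = -45, +45 mm) and a top plate 70 (x) x 100 mm, 8 mm thick, upper face at 128 mm, with a 26 mm square opening at its centre in which the probe hangs by its flange. Origin under the centre of the base
- stand_seat (a point): centre of the square opening, on the upper face of the stand's top plate, where the probe's origin belongs; z is up
- unit: fixed power unit: grey case 110 (x) x 210 mm (y), deck at z = 50 mm, origin under the centre. Three terminals in a row on the deck at x = 0, y = -55, 0, 55 mm, in any order. Above the row a flat carrying handle along y, 32 mm wide, z 120 to 128 mm, on posts 8 mm thick at y = -99, 99 mm; both long sides are open. A tab at the +y end holds the earth stud at y = 132 mm, clear of the handle
- earth_stud: plain round steel stud 16 mm across, 22 mm tall, alone on the tab at the end of the unit, outside the handle; its origin is at its foot, on the deck level
- earth_stud_top (a point): centre of the earth stud's flat top
- square_terminal: square steel terminal block 26 x 26 mm, 10 mm tall, in the row under the handle; origin at its foot
- square_terminal_top (a point): centre of the square terminal's flat top
- round_terminal: tall round steel terminal 18 mm across, 22 mm tall, in the row under the handle; origin at its foot
- round_terminal_top (a point): centre of the round terminal's flat top
- wing_terminal: steel wing nut in the row under the handle, two ears 40 mm over all along the row, 22 mm high; not to be touched; origin at its foot
- tape_roll: roll of paper tape lying flat, 64 mm across, 22 mm high, bystander; origin under its centre
- screwdriver: screwdriver lying down, about 160 mm long, bystander
- screw_jar: glass jar with a steel cap, 44 mm across, 50 mm high, bystander; origin under its centre
- pliers: pliers lying flat, about 130 mm long, 12 mm high, bystander
- spray_can: spray can, 60 mm across, 170 mm high, bystander; origin under its centre
- wood_block: plain wooden block 110 x 50 x 35 mm, bystander; origin under its centre
- mug: white mug, 76 mm across, 90 mm high, bystander; origin under its centre
Mind the look-alikes: they are no part of the job. What is meant by the probe is not pink, and is the larger of those in its own colour.

How it is judged (in metres and radians):
On the way, in this order (a step that is already met when the one before it is completed fails the run):
1. with the probe held, its tip presses on the top of the earth stud (within 8 mm of its centre, tip pushed in over 1 mm) for 0.3 s (distance between tip and earth_stud_top below 0.008 m and contact force between probe and earth_stud above 1 N and value of joint probe_tip above 0.001 m and contact force between the fingers and probe above 1 N), for 0.3 s.
2. then likewise on the square terminal (within 12 mm of the centre of its top) for 0.3 s (distance between tip and square_terminal_top below 0.012 m and contact force between probe and square_terminal above 1 N and value of joint probe_tip above 0.001 m and contact force between the fingers and probe above 1 N), for 0.3 s.
3. then likewise on the tall round terminal (within 9 mm of the centre of its top) for 0.3 s (distance between tip and round_terminal_top below 0.009 m and contact force between probe and round_terminal above 1 N and value of joint probe_tip above 0.001 m and contact force between the fingers and probe above 1 N), for 0.3 s.
At the end, for the whole second after the job is handed in: the probe stands released and at rest in its stand: upright within 0.1 rad, flange on the top plate within 4 mm in height, its axis within 11 mm of the middle of the opening (horizontal distance between probe and stand_seat below 0.011 m and z of probe in the frame of stand_seat between -0.004 and 0.004 m and angle between probe's own z axis and vertical below 0.1 rad and linear speed of probe below 0.02 m/s and contact force between the fingers and probe below 0.1 N); the robot touches nothing.
It fails at once if the sprung tip is pushed all the way in (over 11 mm) (value of joint probe_tip above 0.011 m).
It fails at once if the probe touches the wing nut (contact force between probe and wing_terminal above 0.3 N).
It fails at once if a bystander is moved by more than 30 mm (distance of any of tape_roll, screwdriver, screw_jar, pliers, spray_can, wood_block, mug from where it was at the start of the episode above 0.03 m).
It also fails if it takes over 64 s, if anything falls off the work surface, if the arm or the gripper's body presses on something with over 40 N, if the wrist force passes 120 N, or if a joint passes its speed limit or range.

## Working session

There is one attempt and no reset: what is moved stays moved. The work goes in short steps, Python scripts to look and compute and a tool call to move; the robot and the scene stay as the last step left them, time stands still between calls to the robot, and variables do not carry over. Pictures are saved under pics/ and viewed, at most 12 in all, crops included, and the job is handed in when it is done.

Besides the shell and the picture viewer there is one more tool, called after "Call:" as name([rows], argument=value, ...), one row to a line, values as JSON. send_rows: Moves the arm, as the interface text tells. Its arguments: {"type":"object","properties":{"rows":{"type":"array"}},"required":["rows"]}

```bash
mkdir -p pics; ls
cat > h.py <<'E'
import numpy as np, cv2
from workcell import bot, optics
def snap(n,f):
    o=bot.get_obs(); c=optics.read_camera(n); cv2.imwrite('pics/'+f,c['frame'][:,:,::-1])
    if n=='wrist':
        T=np.eye(4); T[:3,:3]=o['tool_rot']; T[:3,3]=o['tool_pos']; c['world_from_camera']=T@c['hand_eye']
    np.save('pics/'+f[:-4]+'.npy',c,allow_pickle=True); return c
def load(f): return np.load('pics/'+f+'.npy',allow_pickle=True).item()
def ray(c,u,v):
    f=240/np.tan(np.radians(c['vfov'])/2); d=np.array([(u-c['cx'])/f,(v-c['cy'])/f]); s=d.copy()
    for _ in range(20): s=d/(1+c['k1']*(s@s))
    T=np.array(c['world_from_camera']); w=T[:3,:3]@np.r_[s,1]; return T[:3,3],w/np.linalg.norm(w)
def onz(c,u,v,z):
    o,w=ray(c,u,v); return o+w*(z-o[2])/w[2]
def tri(*a):
    A=0;b=0
    for c,u,v in a:
        o,w=ray(c,u,v); P=np.eye(3)-np.outer(w,w); A=A+P; b=b+P@o
    return np.linalg.solve(A,b)
def proj(c,p):
    T=np.linalg.inv(c['world_from_camera']); q=T[:3,:3]@p+T[:3,3]; s=q[:2]/q[2]; s=s*(1+c['k1']*(s@s))
    f=240/np.tan(np.radians(c['vfov'])/2); return s*f+[c['cx'],c['cy']]
E
python3 - <<'E'
from h import *
a=snap('scene','s0.png');b=snap('side','d0.png');w=snap('wrist','w0.png')
for c in (a,b,w): print(c['vfov'],c['k1'],np.round(c['world_from_camera'],3).tolist())
print(bot.get_obs())
E
```

```text
pics
54.238159466413684 -0.0008386161336154075 [[0.756, 0.53, -0.385, 1.031], [0.655, -0.626, 0.423, -0.502], [-0.017, -0.572, -0.82, 1.093], [0.0, 0.0, 0.0, 1.0]]
51.24302236212383 -0.13641947065223922 [[0.966, -0.122, 0.23, 0.342], [-0.259, -0.528, 0.809, -0.809], [0.023, -0.841, -0.541, 0.647], [0.0, 0.0, 0.0, 1.0]]
70.25168762504087 -0.02830388051666119 [[0.22, 0.946, 0.239, 0.083], [0.975, -0.213, -0.055, 0.672], [-0.001, 0.245, -0.969, 0.384], [0.0, 0.0, 0.0, 1.0]]
{'clock': 0.15, 'qpos': array([ 7.50697679e+01,  6.66862167e+00,  8.26271972e+01, -1.56458873e-03,
        9.07564936e+01, -2.16717831e+00]), 'joint_vel': array([ 0.10457556, -0.20289783, -0.11640065,  0.09188984, -0.00889393,
       -0.03954625]), 'joint_torque': array([ 1.17001862e-03, -7.21788096e+01, -6.22933316e+01,  7.80113856e-02,
        2.27909430e-02, -1.08689874e-04]), 'tool_pos': array([0.14913058, 0.65823729, 0.30216256]), 'tool_rot': array([[-9.75291936e-01,  2.20919887e-01, -2.08850768e-04],
       [ 2.20919986e-01,  9.75291530e-01, -8.89234969e-04],
       [ 7.24069686e-06, -9.13403003e-04, -9.99999583e-01]]), 'force': array([-0.47159378, -0.74748784, -0.43209605]), 'moment': array([0.01353084, 0.02524771, 0.00879591]), 'gripper_force': 0.0, 'width': 0.0929768834156923}
```

View pics/s0.png

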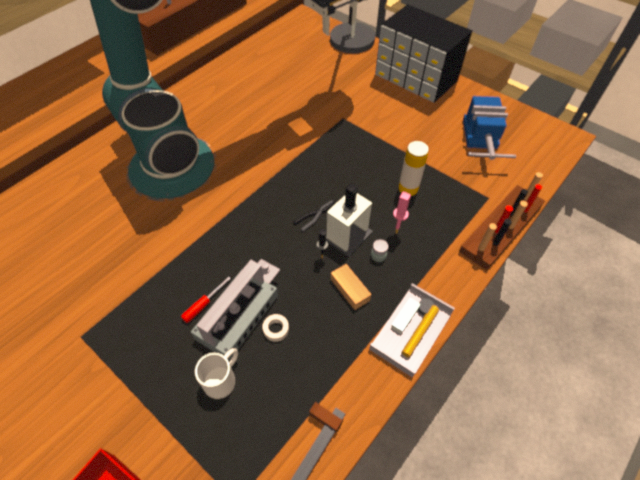

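View pics/d0.png

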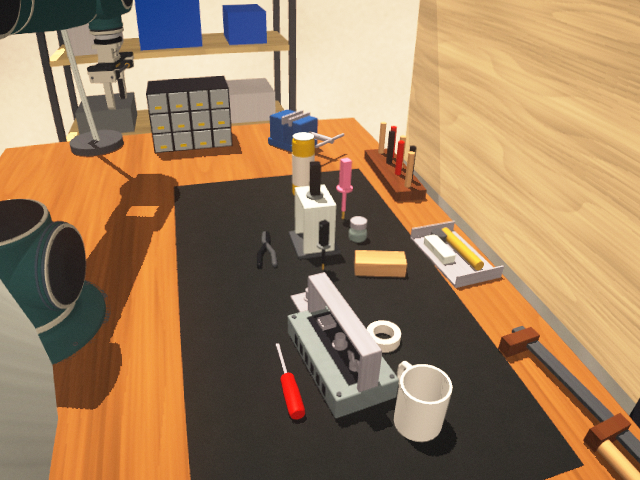

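Scene view: black probe in the white stand (350,197), a smaller black look-alike at (322,243), and a pink one at (402,207). In the side view the same three are at (315,180), (323,235) and (345,175). The larger black one in the stand fits. The unit is at scene (237,310) / side (340,345). I'll confirm this in an enlarged crop.

Run:
```python
from h import *
s=cv2.imread('pics/s0.png');d=cv2.imread('pics/d0.png')
R=lambda im,x,y,w,h,k:cv2.resize(im[y:y+h,x:x+w],None,fx=k,fy=k,interpolation=cv2.INTER_CUBIC)
a=np.hstack([R(s,300,170,100,75,4),R(d,270,150,100,75,4)])
b=np.hstack([R(s,185,250,100,75,4)[:300],R(d,275,270,133,100,3)[:300]])
cv2.imwrite('pics/crop0.png',np.vstack([a,b[:,:800] if b.shape[1]>=800 else np.pad(b,((0,0),(0,800-b.shape[1]),(0,0)))]))
```

```text
(no output)
```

View pics/crop0.png

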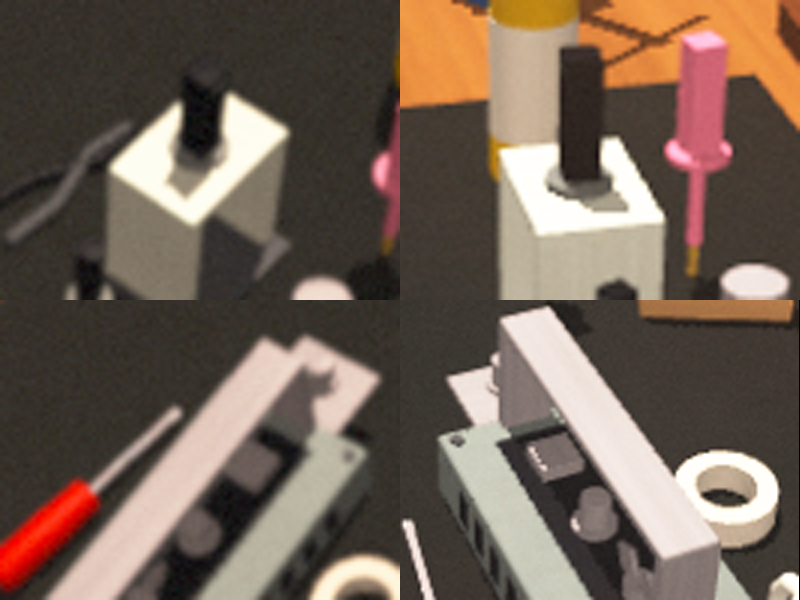

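The crop confirms the target: the large black-handled probe hangs by its flange in the stand. Under the handle, counted from the stud end, the terminals are square (+55), round (0) and wing nut (−55). Next I measure the stand plate and handle corners, both at z=0.128.

Run:
```python
from h import *
s=load('s0');d=load('d0')
def P(c,pts,z=.128): return np.array([onz(c,*p,z)[:2] for p in pts])
for n,c,pts in (('stand s',s,[(327.5,211),(348.7,225.5),(372,202.5),(358,193)]),('stand d',d,[(295,187),(303,208.7),(335.7,203),(324.5,184.5)]),
 ('hand d',d,[(308.3,275.3),(324,272.7),(381.5,350),(361.7,356)]),('handle s',s,[(251,260)])):
    q=P(c,pts);print(n,np.round(q,4).tolist(),q.mean(0).round(4))
    e=np.roll(q,-1,0)-q; print(np.linalg.norm(e,axis=1).round(4),np.degrees(np.arctan2(e[:,1],e[:,0])).round(1))
# handle contour in scene/side
for n,c in(('s',s),('d',d)):
    im=c['frame'];hsv=cv2.cvtColor(im,cv2.COLOR_RGB2HSV)
    m=((hsv[...,2]>150)&(hsv[...,1]<60)).astype(np.uint8)
    k=cv2.findContours(m,cv2.RETR_EXTERNAL,cv2.CHAIN_APPROX_NONE)[0]
    for x in k:
        if cv2.contourArea(x)>150: print(n,cv2.contourArea(x),cv2.boundingRect(x),cv2.approxPolyDP(x,2.5,True)[:,0].tolist())
# bystander approx
print('can',onz(s,416,150,.17).round(3),'small probe',tri((s,322,238),(d,324,223)).round(3),'mug',onz(d,423,385,.09).round(3))
print('probe top',tri((s,351,188),(d,315,163)).round(4))
```

```text
stand s [[0.5617, 0.0999], [0.6331, 0.0984], [0.6335, 0.1979], [0.5852, 0.2003]] [0.6034 0.1491]
[0.0714 0.0995 0.0483 0.1031] [  -1.2   89.7  177.2 -103.2]
stand d [[0.5644, 0.1966], [0.5588, 0.0935], [0.6338, 0.1025], [0.634, 0.1944]] [0.5977 0.1467]
[0.1033 0.0756 0.0919 0.0696] [-93.1   6.9  89.9 178.1]
hand d [[0.5133, -0.1373], [0.5417, -0.1363], [0.5728, -0.3365], [0.5411, -0.3407]] [ 0.5423 -0.2377]
[0.0284 0.2026 0.032  0.2053] [   2.1  -81.2 -172.4   97.8]
handle s [[0.5156, -0.138]] [ 0.5156 -0.138 ]
[0.] [0.]
s 410.0 (263, 315, 25, 23) [[273, 315], [266, 319], [263, 328], [269, 336], [277, 337], [285, 332], [287, 323], [283, 317]]
s 2489.0 (371, 290, 78, 84) [[409, 290], [371, 345], [413, 373], [448, 314], [439, 311], [406, 360], [400, 351], [421, 319], [416, 312], [421, 299]]
s 3052.5 (194, 259, 85, 128) [[278, 268], [261, 259], [257, 263], [250, 260], [195, 328], [198, 326], [207, 331], [260, 266], [268, 268], [263, 275], [263, 288], [217, 348], [224, 354], [208, 353], [198, 360], [194, 371], [199, 383], [216, 386], [226, 379], [230, 371], [227, 356], [233, 351], [231, 
[... 2512 characters left out ...]
, [96, 49], [91, 48], [95, 37], [112, 37], [96, 37], [89, 33]]
d 14141.0 (282, 0, 137, 154) [[297, 0], [297, 110], [282, 117], [302, 112], [288, 119], [306, 113], [317, 118], [354, 116], [378, 141], [379, 122], [385, 121], [385, 147], [390, 125], [395, 124], [398, 127], [396, 153], [399, 135], [405, 134], [418, 0]]
d 242.5 (280, 0, 8, 40) [[280, 0], [281, 33], [287, 39], [287, 0]]
d 1071.5 (199, 0, 74, 34) [[199, 0], [201, 33], [223, 31], [223, 4], [256, 3], [266, 11], [266, 30], [272, 29], [271, 0]]
d 361.0 (121, 0, 18, 38) [[134, 0], [132, 9], [121, 17], [124, 37], [138, 37]]
can [0.633 0.396 0.17 ] small probe [0.595 0.037 0.116] mug [ 0.623 -0.384  0.09 ]
probe top [0.5977 0.1457 0.2064]
```

Call:
send_rows([
  [[0, 0, -6.4, 0, 0, -3, 1], [0, 0, -6.4, 0, 0, -4, 1], [0, 0, 0, -3.9, -4.6, 0, 1], [0, 0, 0, -3.9, -4.6, 0, 1], [0, 0, 0, -3.9, -4.6, 0, 1], [0, 0, 0, -3.9, -4.6, 0, 1], [0, 0, 0, -3.9, -4.6, 0, 1], [0, 0, 0, -3.9, -4.6, 0, 1], [0, 0, 0, -3.9, -4.6, 0, 1], [0, 0, 0, -3.9, -4.6, 0, 1], [0, 0, 0, -3.9, -4.6, 0, 1], [0, 0, 0, -3.9, -4.6, 0, 1]],
])

```text
clock: 1.65
tool_pos: [0.5404, 0.1967, 0.3727]
tool_rot: [[-1.0, -0.001, 0.0], [-0.001, 1.0, 0.0], [-0.0, 0.0, -1.0]]
force: [0.9, 1.3, -0.5]
width: 0.093
gripper_force: 0.0
```

Call:
send_rows([
  [[0, 0, 0, -3.5, -5, 0, 1], [0, 0, 0, 0, 0, 0, 1], [0, 0, 0, 0, 0, 0, 1]],
])

```text
clock: 2.02
tool_pos: [0.5743, 0.1487, 0.3725]
tool_rot: [[-1.0, -0.0, -0.001], [-0.0, 1.0, 0.0], [0.001, 0.0, -1.0]]
force: [-0.6, 0.2, 0.2]
width: 0.093
gripper_force: 0.0
```

Run:
```python
from h import *
w=snap('wrist','w1.png');o=bot.get_obs();print(o['clock'],o['tool_pos'],o['tool_rot'].round(3).tolist(),o['force'])
for p in([.598,.147,.208],[.598,.147,.128]):print(proj(w,np.array(p)))
```

```text
2.075 [0.57403909 0.14927599 0.37272735] [[-1.0, -0.001, -0.0], [-0.001, 1.0, 0.0], [0.0, 0.0, -1.0]] [-0.43810363  0.17130018  0.6076925 ]
[321.51275663 273.97661324]
[321.7754739  245.75768485]
```

View pics/w1.png

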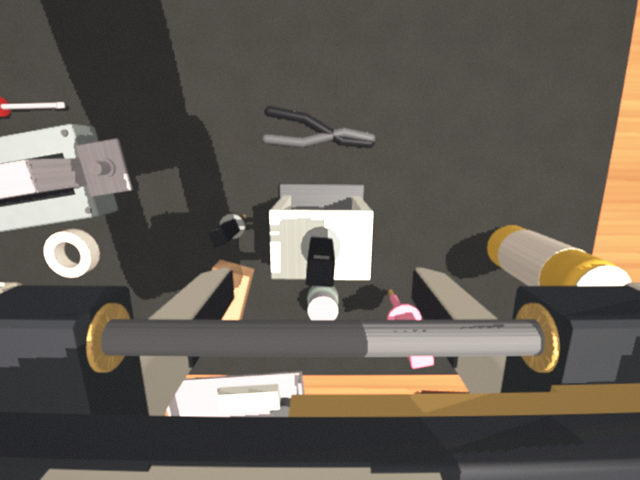

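Run:
```python
from h import *
s=load('s0');d=load('d0');w=load('w1')
q=np.array([onz(w,*p,.128)[:2] for p in [(270,209),(374,209),(371.5,279),(271,279)]]);print(q.round(4).tolist(),q.mean(0))
g=cv2.cvtColor(w['frame'],cv2.COLOR_RGB2GRAY)
m=((g<45).astype(np.uint8))[225:300,295:350]
k=max(cv2.findContours(m,cv2.RETR_EXTERNAL,cv2.CHAIN_APPROX_NONE)[0],key=cv2.contourArea)
print(cv2.boundingRect(k),cv2.minAreaRect(k),(cv2.approxPolyDP(k,2,True)[:,0]+[295,225]).tolist())
for p in [(307,284),(333,284)]: print(onz(w,*p,.208))
print('pink',tri((s,404,196),(d,345,161),(w,421,360)).round(3),tri((s,400,216),(d,344,189),(w,404,315)).round(3))
print('stud wrist',onz(w,104,167,.072))
def mask(c,lo,hi):
    h=cv2.cvtColor(c['frame'],cv2.COLOR_RGB2HSV);return cv2.inRange(h,lo,hi)
```

```text
[[0.5611, 0.0969], [0.561, 0.1975], [0.6331, 0.1977], [0.6332, 0.0953]] [0.59714005 0.146835  ]
(11, 13, 28, 48) ((25.21896743774414, 36.777584075927734), (26.131301879882812, 47.682281494140625), 3.3664605617523193) [[312, 238], [306, 283], [331, 285], [331, 240]]
[0.60622682 0.13580008 0.208     ]
[0.60620112 0.15586889 0.208     ]
pink [0.699 0.242 0.163] [0.699 0.245 0.081]
stud wrist [ 0.52310713 -0.09559973  0.072     ]
```

Call:
send_rows([
  [[0, 0, 0, -2.3, -0.3, 0, 1], [0, 0, 0, 0, 0, 3.5, 1], [0, 0, 0, 0, 0, 3.5, 1], [0, 0, 0, 0, 0, 3.5, 1], [0, 0, 0, 0, 0, 2.5, 1], [0, 0, 0, 0, 0, 1, 1], [0, 0, 0, 0, 0, 0, 1], [0, 0, 0, 0, 0, 0, 0], [0, 0, 0, 0, 0, 0, 0], [0, 0, 0, 0, 0, 0, 0], [0, 0, 0, 0, 0, 0, 0], [0, 0, 0, 0, 0, 0, 0]],
])

```text
clock: 3.58
tool_pos: [0.5975, 0.1455, 0.2328]
tool_rot: [[-1.0, -0.001, 0.0], [-0.001, 1.0, -0.0], [-0.0, -0.0, -1.0]]
force: [0.5, -0.1, -0.2]
width: 0.0474
gripper_force: 0.0
```

Call:
send_rows([
  [[0, 0, 0, 0, 0, 0, 0], [0, 0, 0, 0, 0, 0, 0], [0, 0, 0, 0, 0, 0, 0], [0, 0, 0, 0, 0, 0, 0], [0, 0, 0, 0, 0, 0, 0], [0, 0, 0, 0, 0, 0, 0]],
])

```text
clock: 4.32
tool_pos: [0.5975, 0.1456, 0.2327]
tool_rot: [[-1.0, -0.001, -0.0], [-0.001, 1.0, 0.0], [0.0, 0.0, -1.0]]
force: [-0.6, -0.1, -0.0]
width: 0.022
gripper_force: 29.4
```

Call:
send_rows([
  [[0, 0, 0, 0, 0, -3, 0], [0, 0, 0, 0, 0, -5, 0], [0, 0, 0, 0, 0, -5, 0], [0, 0, 0, 0, -2, -3, 0], [0, 0, 0, 0, -5, 0, 0], [0, 0, 0, 0, -5, 0, 0], [0, 0, 0, 0, -5, 0, 0], [0, 0, 0, 0, -5, 0, 0], [0, 0, 0, 0, -4.5, 0, 0], [0, 0, -4, 0, 0, 0, 0], [0, 0, -4, 0, 0, 0, 0], [0, 0, 0, 0, 0, 0, 0]],
])

```text
clock: 5.82
tool_pos: [0.5976, -0.1196, 0.3926]
tool_rot: [[-0.99, -0.139, -0.0], [-0.139, 0.99, 0.0], [0.0, 0.0, -1.0]]
force: [-0.3, -0.5, -0.6]
width: 0.0224
gripper_force: 29.4
```

Run:
```python
from h import *
w=snap('wrist','w2.png');o=bot.get_obs();print(o['clock'],o['tool_pos'],o['tool_rot'].round(4).tolist(),o['force'])
a=snap('scene','s2.png');b=snap('side','d2.png')
tip=o['tool_pos']+o['tool_rot']@[0,0,.1897]
ps,pd=proj(a,tip),proj(b,tip);print(tip,ps,pd,proj(w,tip))
R=lambda im,p,r:cv2.resize(im[int(p[1])-r:int(p[1])+r,int(p[0])-r:int(p[0])+r],(280,280),interpolation=cv2.INTER_CUBIC)
W=w['frame'][:,:,::-1]
c=np.hstack([R(a['frame'][:,:,::-1],ps,25),R(b['frame'][:,:,::-1],pd,25)])
cv2.imwrite('pics/m2.png',np.vstack([c,cv2.resize(W[:366],(560,320))]))
```

```text
5.875 [ 0.59761292 -0.11942881  0.39263413] [[-0.9904, -0.1382, -0.0002], [-0.1382, 0.9904, 0.0], [0.0002, 0.0, -1.0]] [ 0.49768165 -0.06877802 -0.16136308]
[ 0.597578   -0.11942525  0.20293414] [278.76602304 256.7906749 ] [353.96909673 227.32229443] [323.85216466 236.10384358]
```

View pics/m2.png

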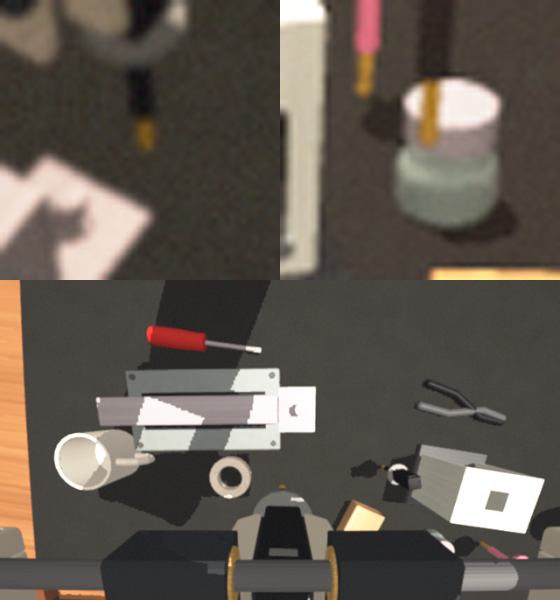

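Run:
```python
from h import *
w=load('w2');a=load('s2');b=load('d2')
print(tri((a,279.1,258.1),(b,354.4,227.9)))
cv2.imwrite('pics/m3.png',cv2.resize(w['frame'][95:205,100:370,::-1],None,fx=2.9,fy=2.9,interpolation=cv2.INTER_CUBIC))
```

```text
[ 0.59894035 -0.12006585  0.20124884]
```

View pics/m3.png

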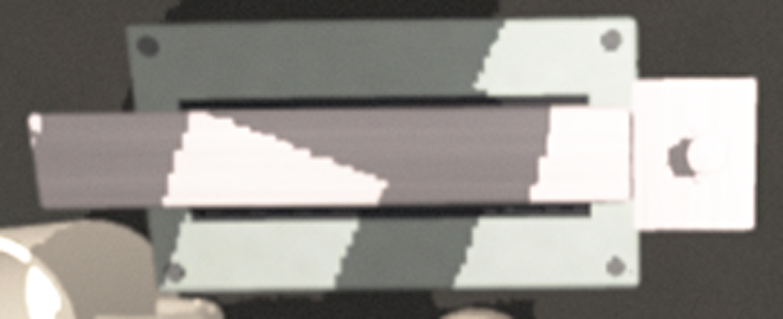

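Run:
```python
from h import *
w=load('w2')
f=lambda L,z:np.array([onz(w,x/2.9+100,y/2.9+95,z)[:2] for x,y in L])
def rep(n,q):
    e=np.roll(q,-1,0)-q;print(n,q.round(4).tolist(),'mean',q.mean(0).round(4),np.linalg.norm(e,axis=1).round(4),np.degrees(np.arctan2(e[:,1],e[:,0])).round(1))
rep('deck',f([(126,27),(636,18),(639,288),(160,290)],.05))
rep('handle',f([(30,114),(630,105),(630,198),(42,206)],.128))
rep('screws',f([(148,46),(611,40),(616,267),(175,272)],.05))
print('stud',f([(705,155)],.072),'tab R',f([(756,78),(754,230)],.05))
print(np.array(w['world_from_camera'])[:3,3])
```

```text
deck [[0.5063, -0.3473], [0.475, -0.1418], [0.583, -0.1254], [0.6125, -0.3304]] mean [ 0.5442 -0.2362] [0.2079 0.1092 0.2071 0.1075] [  98.7    8.6  -81.8 -171. ]
handle [[0.5432, -0.3397], [0.5128, -0.1378], [0.5431, -0.1336], [0.5737, -0.3355]] mean [ 0.5432 -0.2366] [0.2042 0.0306 0.2042 0.0308] [  98.6    7.8  -81.4 -172.3]
screws [[0.5126, -0.3381], [0.4848, -0.1506], [0.5755, -0.1364], [0.6038, -0.3241]] mean [ 0.5441 -0.2373] [0.1895 0.0918 0.1899 0.0923] [  98.4    8.9  -81.4 -171.3]
stud [[ 0.52456384 -0.10716347]] tab R [[ 0.49103495 -0.08997184]
 [ 0.5517833  -0.08063533]]
[ 0.5303948  -0.12985713  0.47436366]
```

Call:
send_rows([
  [[0, 0, 0, 3.5, 1.1, 0, 0], [0, 0, 0, 3.6, 1.2, 0, 0], [0, 0, 0, 0, 0, 4, 0], [0, 0, 0, 0, 0, 4, 0], [0, 0, 0, 0, 0, 3, 0], [0, 0, 0, 0, 0, 1, 0], [0, 0, 0, 0, 0, 0, 0], [0, 0, 0, 0, 0, 0, 0]],
])

```text
clock: 6.98
tool_pos: [0.5245, -0.1066, 0.2742]
tool_rot: [[-0.99, -0.14, 0.002], [-0.14, 0.99, -0.0], [-0.002, -0.001, -1.0]]
force: [0.0, -0.4, -1.4]
width: 0.0224
gripper_force: 29.4
```

Run:
```python
from h import *
o=bot.get_obs();print(o['clock'],o['tool_pos'],o['tool_rot'].round(4).tolist(),o['force'])
a=snap('scene','s4.png');b=snap('side','d4.png')
tip=o['tool_pos']+o['tool_rot']@[0,0,.1897]
ps,pd=proj(a,tip),proj(b,tip);print(tip,ps,pd)
R=lambda im,p,r:cv2.resize(im[int(p[1])-r:int(p[1])+r,int(p[0])-r:int(p[0])+r],(400,400),interpolation=cv2.INTER_CUBIC)
cv2.imwrite('pics/m4.png',np.hstack([R(a['frame'][:,:,::-1],ps,25),R(b['frame'][:,:,::-1],pd,25)]))
```

```text
6.975 [ 0.52448948 -0.10661742  0.27423623] [[-0.9902, -0.1396, 0.0017], [-0.1396, 0.9902, -0.0004], [-0.0017, -0.0007, -1.0]] [ 0.03050442 -0.35281755 -1.40083244]
[ 0.52481746 -0.10669608  0.08453653] [264.20300693 263.18997651] [310.15858047 283.68541607]
```

View pics/m4.png

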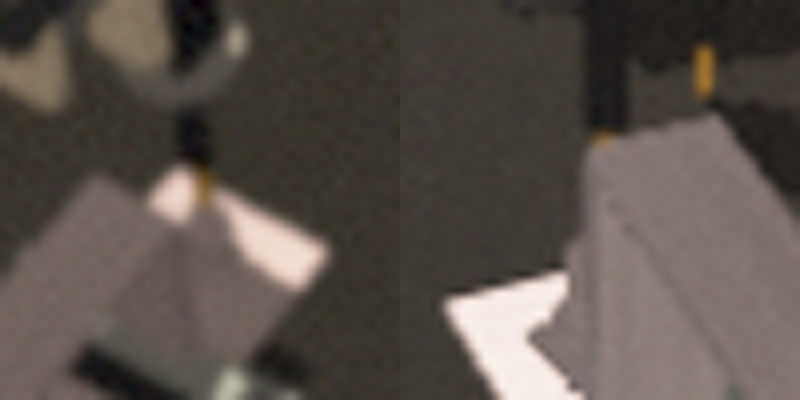

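Call:
send_rows([
  [[0, 0, 0, 0, 0, 1, 0], [0, 0, 0, 0, 0, 0.3, 0], [0, 0, 0, 0, 0, 0.2, 0], [0, 0, 0, 0, 0, 0, 0], [0, 0, 0, 0, 0, 0, 0]],
])

```text
clock: 7.7
tool_pos: [0.5241, -0.1065, 0.258]
tool_rot: [[-0.99, -0.14, 0.0], [-0.14, 0.99, -0.0], [-0.0, -0.0, -1.0]]
force: [-0.9, -0.2, 3.3]
width: 0.0222
gripper_force: 29.4
```

Call:
send_rows([
  [[0, 0, 0, 0, 0, 0, 0], [0, 0, 0, 0, 0, 0, 0], [0, 0, 0, 0, 0, -4, 0], [0, 0, 0, 0, 0, -4, 0], [0, 0, 0, -5.2, -2.5, 0, 0], [0, 0, 0, -5.2, -2.5, 0, 0], [0, 0, 0, -5.2, -2.6, 0, 0], [0, 10.6, 0, 0, 0, 0, 0], [0, 10.6, 0, 0, 0, 0, 0], [0, 10.6, 0, 0, 0, 0, 0], [0, 0, 0, 0, 0, 0, 0], [0, 0, 0, 0, 0, 0, 0]],
])

```text
clock: 9.2
tool_pos: [0.6893, -0.1601, 0.3376]
tool_rot: [[-0.844, -0.14, -0.518], [-0.119, 0.99, -0.073], [0.523, -0.0, -0.852]]
force: [-0.2, -0.6, -0.7]
width: 0.0222
gripper_force: 29.4
```

```bash
cat >> h.py <<'E'
def go(T,back,tl=.1897):
    o=bot.get_obs();R=o['tool_rot'];tip=o['tool_pos']+R@[0,0,tl]+[.0007,-.0003,0]
    print('clock',o['clock'],'tip',tip.round(4),'toolz',R[:,2].round(3),'y',R[:,1].round(3),'F',o['force'].round(2))
    print('shift cm to back point',(R.T@(np.array(T)-back*R[:,2]-tip)*100).round(2))
SQ=[.5377,-.1823,.060];RD=[.5458,-.2367,.072]
E
python3 -c "
from h import *
go(SQ,.08)"
```

```text
clock 9.2 tip [ 0.5916 -0.1743  0.176 ] toolz [-0.518 -0.073 -0.852] y [-0.14  0.99 -0.  ] F [-0.15 -0.63 -0.7 ]
shift cm to back point [-1.42 -0.04  4.74]
```

Call:
send_rows([
  [[0, 0, 0, -1.4, 0, 0, 0], [0, 0, 0, 0, 0, 2.4, 0], [0, 0, 0, 0, 0, 2.4, 0], [0, 0, 0, 0, 0, 2.5, 0], [0, 0, 0, 0, 0, 2.5, 0], [0, 0, 0, 0, 0, 1.7, 0], [0, 0, 0, 0, 0, 0, 0], [0, 0, 0, 0, 0, 0, 0]],
])

```text
clock: 10.2
tool_pos: [0.6414, -0.1668, 0.2337]
tool_rot: [[-0.843, -0.14, -0.52], [-0.119, 0.99, -0.074], [0.525, -0.001, -0.851]]
force: [0.6, 1.0, -0.7]
width: 0.0222
gripper_force: 29.4
```

Run:
```python
from h import *
go(SQ,0)
o=bot.get_obs()
a=snap('scene','s5.png');b=snap('side','d5.png')
tip=o['tool_pos']+o['tool_rot']@[0,0,.1897]
ps,pd=proj(a,tip),proj(b,tip);print(ps,pd,'sq',proj(a,np.array(SQ)),proj(b,np.array(SQ)))
R=lambda im,p,r:cv2.resize(im[int(p[1])-r:int(p[1])+r,int(p[0])-r:int(p[0])+r],(400,400),interpolation=cv2.INTER_CUBIC)
cv2.imwrite('pics/m5.png',np.hstack([R(a['frame'][:,:,::-1],ps,33),R(b['frame'][:,:,::-1],pd,40)]))
```

```text
clock 10.2 tip [ 0.5435 -0.1811  0.0723] toolz [-0.52  -0.074 -0.851] y [-0.14   0.99  -0.001] F [ 0.64  0.98 -0.71]
shift cm to back point [-0.14 -0.03  1.35]
[249.15908715 289.18796922] [330.5226684  313.32689016] sq [247.87738245 290.79495888] [327.71252008 319.6372387 ]
```

View pics/m5.png

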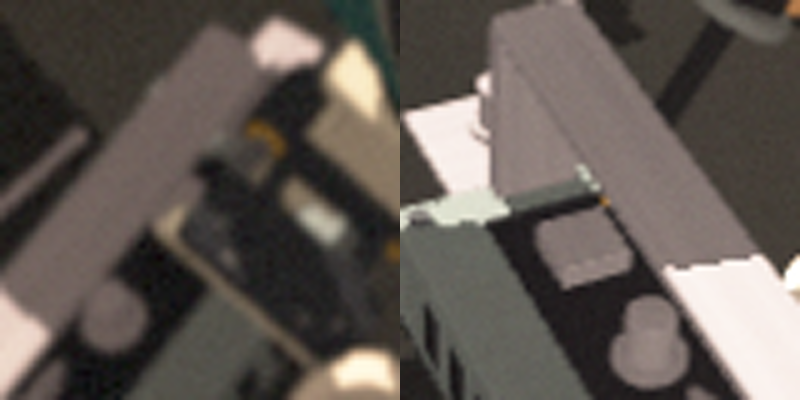

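Call:
send_rows([
  [[0, 0, 0, -0.15, 0, 0.6, 0], [0, 0, 0, 0, 0, 0.6, 0], [0, 0, 0, 0, 0, 0.3, 0], [0, 0, 0, 0, 0, 0.3, 0], [0, 0, 0, 0, 0, 0, 0], [0, 0, 0, 0, 0, 0, 0]],
])

```text
clock: 11.05
tool_pos: [0.6329, -0.168, 0.2169]
tool_rot: [[-0.842, -0.14, -0.522], [-0.119, 0.99, -0.074], [0.527, -0.0, -0.85]]
force: [1.6, 0.2, 4.1]
width: 0.0224
gripper_force: 29.4
```

Run:
```python
from h import *
go(SQ,0); print(proj(load('d5'),np.array([.5438,-.2370,.072])))
```

```text
clock 11.05 tip [ 0.5347 -0.1823  0.0557] toolz [-0.522 -0.074 -0.85 ] y [-0.14  0.99 -0.  ] F [1.6  0.24 4.14]
shift cm to back point [-0.03 -0.05 -0.53]
[340.49299482 335.23261609]
```

Call:
send_rows([
  [[0, 0, 0, 0, 0, 0, 0], [0, 0, 0, 0, 0, 0, 0], [0, 0, 0, 0, 0, 0, 0], [0, 0, 0, 0, 0, -2, 0], [0, 0, 0, 0, 0, -3.5, 0], [0, 0, 0, 0, 0, -3.5, 0], [0, 0, 0, 0, -2.7, 0, 0], [0, 0, 0, 0, -2.7, 0, 0], [0, 0, 0, 0, 0, 0, 0], [0, 0, 0, 0, 0, 0, 0]],
])

```text
clock: 12.3
tool_pos: [0.687, -0.2155, 0.292]
tool_rot: [[-0.841, -0.139, -0.523], [-0.118, 0.99, -0.073], [0.528, 0.001, -0.849]]
force: [-0.7, 0.0, -1.1]
width: 0.0221
gripper_force: 29.4
```

Run:
```python
from h import *
go(RD,0.015)
```

```text
clock 12.3 tip [ 0.5884 -0.2295  0.1309] toolz [-0.523 -0.073 -0.849] y [-0.139  0.99   0.001] F [-0.67  0.01 -1.12]
shift cm to back point [ 0.56 -0.12  5.78]
```

Call:
send_rows([
  [[0, 0, 0, 0.5, -0.1, 0, 0], [0, 0, 0, 0, 0, 2, 0], [0, 0, 0, 0, 0, 2, 0], [0, 0, 0, 0, 0, 1.8, 0], [0, 0, 0, 0, 0, 0, 0], [0, 0, 0, 0, 0, 0, 0]],
])

```text
clock: 13.05
tool_pos: [0.6533, -0.2205, 0.2474]
tool_rot: [[-0.842, -0.14, -0.521], [-0.119, 0.99, -0.074], [0.526, -0.0, -0.85]]
force: [-0.1, 0.1, -0.6]
width: 0.0221
gripper_force: 29.4
```

Run:
```python
from h import *
go(RD,0)
o=bot.get_obs()
a=snap('scene','s6.png');b=snap('side','d6.png')
ps,pd=proj(a,np.array(RD)),proj(b,np.array(RD))
tip=o['tool_pos']+o['tool_rot']@[0,0,.1897];print(ps,pd,proj(a,tip),proj(b,tip))
R=lambda im,p,r:cv2.resize(im[int(p[1])-r:int(p[1])+r,int(p[0])-r:int(p[0])+r],(400,400),interpolation=cv2.INTER_CUBIC)
cv2.imwrite('pics/m6.png',np.hstack([R(a['frame'][:,:,::-1],ps,25),R(b['frame'][:,:,::-1],pd,25)]))
```

```text
clock 13.05 tip [ 0.5552 -0.2348  0.0861] toolz [-0.521 -0.074 -0.85 ] y [-0.14  0.99 -0.  ] F [-0.07  0.11 -0.62]
shift cm to back point [ 0.07 -0.05  1.7 ]
[233.78534787 305.42028003] [341.59942817 334.90816162] [236.10631351 304.22496261] [346.65964273 326.85644182]
```

View pics/m6.png

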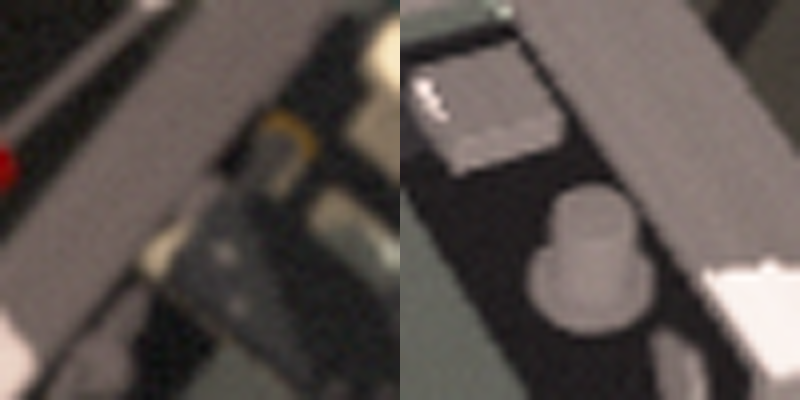

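Call:
send_rows([
  [[0, 0, 0, 0, 0, 0.8, 0], [0, 0, 0, 0, 0, 0.7, 0], [0, 0, 0, 0, 0, 0.3, 0], [0, 0, 0, 0, 0, 0.3, 0], [0, 0, 0, 0, 0, 0, 0], [0, 0, 0, 0, 0, 0, 0]],
])

```text
clock: 13.9
tool_pos: [0.6422, -0.2222, 0.2289]
tool_rot: [[-0.842, -0.14, -0.521], [-0.119, 0.99, -0.074], [0.527, -0.0, -0.85]]
force: [2.3, 1.8, 4.2]
width: 0.022
gripper_force: 29.4
```

Run:
```python
from h import *
go(RD,0)
```

```text
clock 13.9 tip [ 0.544  -0.2365  0.0676] toolz [-0.521 -0.074 -0.85 ] y [-0.14  0.99 -0.  ] F [2.25 1.76 4.22]
shift cm to back point [ 0.08 -0.05 -0.46]
```

Call:
send_rows([
  [[0, 0, 0, 0, 0, 0, 0], [0, 0, 0, 0, 0, 0, 0], [0, 0, 0, 0, 0, 0, 0], [0, 0, 0, 0, 0, -2, 0], [0, 0, 0, 0, 0, -4, 0], [0, 0, 0, 0, 0, -4, 0], [0, 0, 0, 0, 0, -4, 0], [0, -10.6, 0, 0, 0, 0, 0], [0, -10.6, 0, 0, 0, 0, 0], [0, -10.6, 0, 0, 0, 0, 0], [0, 0, 4, 0, 0, -4, 0], [0, 0, 4, 0, 0, -4, 0]],
])

```text
clock: 15.4
tool_pos: [0.7144, -0.2121, 0.4277]
tool_rot: [[-1.0, 0.002, -0.001], [0.002, 1.0, 0.0], [0.001, 0.0, -1.0]]
force: [-0.3, 0.7, -1.3]
width: 0.0219
gripper_force: 29.4
```

Call:
send_rows([
  [[0, 0, 0, 0, 0, 0, 0], [0, 0, 0, 0, 0, 0, 0]],
])

```text
clock: 15.65
tool_pos: [0.7152, -0.212, 0.426]
tool_rot: [[-1.0, -0.001, -0.002], [-0.001, 1.0, 0.0], [0.002, 0.0, -1.0]]
force: [0.2, -0.4, -2.1]
width: 0.0223
gripper_force: 29.4
```

Call:
send_rows([
  [[0, 0, 0, 1.7, 5.1, 0, 0], [0, 0, 0, 1.7, 5.1, 0, 0], [0, 0, 0, 1.7, 5.1, 0, 0], [0, 0, 0, 1.7, 5.1, 0, 0], [0, 0, 0, 1.7, 5.1, 0, 0], [0, 0, 0, 1.7, 5.1, 0, 0], [0, 0, 0, 1.6, 5.1, 0, 0], [0, 0, 0, 0, 0, 2, 0], [0, 0, 0, 0, 0, 3, 0], [0, 0, 0, 0, 0, 2, 0], [0, 0, 0, 0, 0, 0, 0], [0, 0, 0, 0, 0, 0, 0]],
])

```text
clock: 17.15
tool_pos: [0.5971, 0.1447, 0.3583]
tool_rot: [[-1.0, -0.0, 0.001], [-0.0, 1.0, 0.0], [-0.001, 0.0, -1.0]]
force: [-0.3, -0.0, -1.0]
width: 0.0225
gripper_force: 29.4
```

Run:
```python
from h import *
o=bot.get_obs();R=o['tool_rot'];print(o['tool_pos'],R[:,2],R.T@(np.array([.597,.146,.2329])-o['tool_pos'])*100)
a=snap('scene','s7.png');b=snap('side','d7.png')
p=o['tool_pos']+R@[0,0,.1897];ps,pd=proj(a,p),proj(b,p);print(ps,pd)
C=lambda im,p,r:cv2.resize(im[int(p[1])-r:int(p[1])+r,int(p[0])-r:int(p[0])+r],(400,400),interpolation=cv2.INTER_CUBIC)
cv2.imwrite('pics/m7.png',np.hstack([C(a['frame'][:,:,::-1],ps,35),C(b['frame'][:,:,::-1],pd,35)]))
```

```text
[0.59713411 0.14466043 0.35829612] [ 6.84415360e-04  7.13401571e-05 -9.99999763e-01] [ 0.02197896  0.13306452 12.53960916]
[349.69581528 197.67158258] [314.85028886 179.35641348]
```

View pics/m7.png

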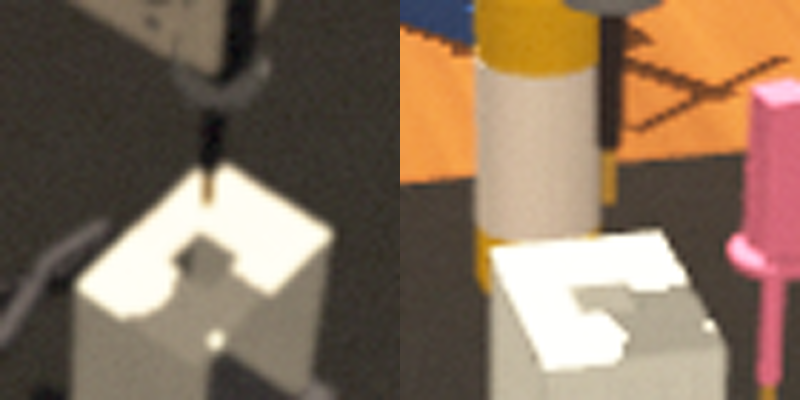

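Call:
send_rows([
  [[0, 0, 0, 0, 0.15, 2, 0], [0, 0, 0, 0, 0, 2.5, 0], [0, 0, 0, 0, 0, 2.5, 0], [0, 0, 0, 0, 0, 2.5, 0], [0, 0, 0, 0, 0, 2, 0], [0, 0, 0, 0, 0, 0.8, 0], [0, 0, 0, 0, 0, 0.1, 0], [0, 0, 0, 0, 0, 0, 0], [0, 0, 0, 0, 0, 0, 0]],
])

```text
clock: 18.38
tool_pos: [0.597, 0.1465, 0.2341]
tool_rot: [[-1.0, -0.001, 0.001], [-0.001, 1.0, 0.0], [-0.001, 0.0, -1.0]]
force: [1.2, 0.4, -0.6]
width: 0.0219
gripper_force: 29.6
```

Call:
send_rows([
  [[0, 0, 0, 0, 0, 0.1, 0], [0, 0, 0, 0, 0, 0, 0], [0, 0, 0, 0, 0, 0, 1], [0, 0, 0, 0, 0, 0, 1], [0, 0, 0, 0, 0, 0, 1], [0, 0, 0, 0, 0, 0, 1], [0, 0, 0, 0, 0, 0, 1], [0, 0, 0, 0, 0, -1, 1], [0, 0, 0, 0, 0, -3, 1], [0, 0, 0, 0, 0, -4, 1], [0, 0, 0, 0, 0, -5, 1], [0, 0, 0, 0, 0, -5, 1]],
])

```text
clock: 19.88
tool_pos: [0.5966, 0.1465, 0.415]
tool_rot: [[-1.0, -0.001, 0.001], [-0.001, 1.0, 0.0], [-0.001, 0.0, -1.0]]
force: [0.3, 0.5, -0.1]
width: 0.0931
gripper_force: 0.0
```

Call:
send_rows([
  [[0, 0, 0, 0, 0, 0, 1], [0, 0, 0, 0, 0, 0, 1], [0, 0, 0, 0, 0, 0, 1], [0, 0, 0, 0, 0, 0, 1]],
])

```text
clock: 20.38
tool_pos: [0.5968, 0.1465, 0.4115]
tool_rot: [[-1.0, -0.001, -0.001], [-0.001, 1.0, -0.0], [0.001, -0.0, -1.0]]
force: [0.5, 0.0, 0.8]
width: 0.093
gripper_force: 0.0
```

Run:
```python
from h import *
a=snap('scene','s8.png');b=snap('side','d8.png')
p=np.array([.597,.147,.16]);ps,pd=proj(a,p),proj(b,p)
C=lambda im,p,r:cv2.resize(im[int(p[1])-r:int(p[1])+r,int(p[0])-r:int(p[0])+r],(400,400),interpolation=cv2.INTER_CUBIC)
cv2.imwrite('pics/m8.png',np.hstack([C(a['frame'][:,:,::-1],ps,35),C(b['frame'][:,:,::-1],pd,35)]))
```

```text
(no output)
```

View pics/m8.png

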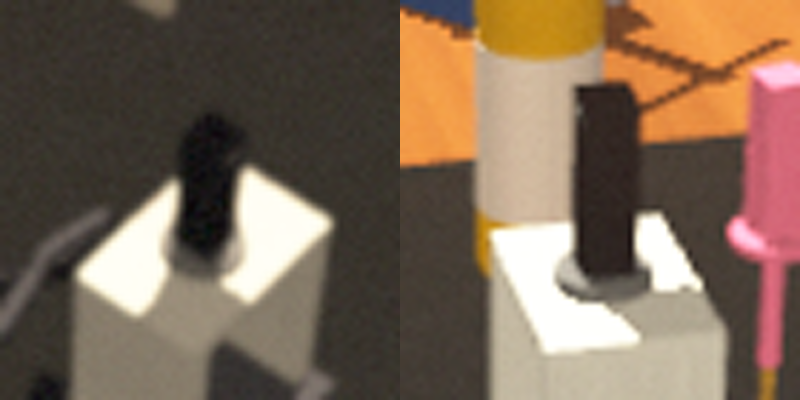

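The probe stands upright and centred in the stand, with its flange on the plate and the gripper clear of it.

```bash
python3 -c "
from workcell import bot
print(bot.job_done())"
```

```text
the job is handed in; nothing more can be done
None
```

The job is handed in: I pressed the probe on the earth stud, then the square terminal, then the tall round terminal (each pushed in about 4–5 mm, estimated from arm position and force), and stood it back upright in its stand by 20.4 s; the hand-in returned no verdict.

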